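# Seat the setting bar in the height gauge base

## Robot

A 6-joint arm with a two-finger parallel gripper is mounted at the origin on the work surface. World frame = base frame: x ahead of the robot, y to its left, z up, the work surface at z = 0. Lengths are in m, angles in rad, forces in N, time in s.
With the tool pointing down it reaches from about 0.35 to 0.725 m from the base axis. Payload 4.3 kg.
Tool frame: the origin (TCP) lies between the finger pads; the fingertips stand 14 mm ahead of it and the grasp point (between the pads) lies 5 mm behind it; z points along the fingers, y is the line along which they close (so a half turn about z gives the same grasp; the last joint's range is limited). The gripper opens to 85 mm and grips with 20 to 120 N. Pads are 22 mm wide; open, the fingers measure 114 mm over their backs; the gripper's body (76 mm by 85 mm) begins 54 mm behind the grasp point. The pads swing forward as they close: fully open they stand 13 mm farther back than shut.
Start: joints at [-0.11, 0.377, 0.081, 1.274, 0, 1.46], TCP at [0.575, 0, 0.245] pointing down, gripper open.
Joint ranges: [-2.72, 2.72], [-0.84, 1.66], [-1.02, 1.22], [-1.77, 2.12], [-1.37, 1.28], [-3.14, 3.14]. Speed limits (rad/s): [2.57, 2.57, 3.14, 3.14, 3.14, 3.14].

## Interface

Orientations are given as [roll, pitch, yaw] about the fixed x, y, z axes, in that order (R = Rz(yaw) Ry(pitch) Rx(roll)).
In Python, from rig import manip, imaging gives the robot as it stands.
- The arm moves only by the tool carry_out, never from a script. Its arguments are lists of equal length, an entry for each row: "travel": the shift along the tool's x, y, z in cm, a list of three; "roll": the turn about the tool's z in degrees. A call has 1 to 8 rows; each row is the pose to reach, as a shift and turn from the pose commanded when the call began, along the tool's axes at that moment; what a row does not reach only later rows make up. A row lasts 1/12 s, in which the tool goes at most 41.7 mm and 7.16 degrees, less where a joint would pass 70% of its speed; a pose out of reach is approached as far as the arm can. A call with a gripper value outside its range is refused whole. "grip" is the finger opening in cm, from 0 to 8.54, set as the call begins (left out, the last holds). The fingers move at their own pace and stop on an object; the grip force is fixed at half the most. Time passes only in rows, so rows that repeat a pose let the fingers close. It gives the time, the measured TCP pose, the force, the opening and the grip force at its end, in the units of the state.
- manip.observe(): the state, without advancing time (a new reading comes with each control period).
- imaging.grab_frame(name): name is "scene" or "side" or "wrist"; returns (picture, depth): 400x640x3 uint8, red, green, blue; 400x640 float32, m along the optical axis (not along the pixel's ray), 0 where there is no reading.
- imaging.get_calibration(name): a dict with "fov_y" (degrees; the focal length in pixels is half the picture's height over the tangent of half this angle, whatever the lens; pixels are square), "cx", "cy" (the principal point, pixels), "R" (3x3) and "t" (3): a world point X has camera coordinates R X + t. Camera axes: x right, y down, z forward; pixel columns grow to the right and rows downward; lengths in m; the calibration is good to about 2 mm. A picture is of the moment at which its call begins: read the wrist's pose just before it. get_calibration takes no time and is no camera call; for the wrist camera it gives the pose at the moment of the call.
- manip.close_job(): hands the job in; it is judged then, once.
The state is a dict: "time_s": time; "joints": joint angles; "qvel": joint speeds; "joint_torque": joint torques, N m; "ee_pos": TCP position; "tool_rot": TCP orientation; "wrist_force": force on the tool from outside, world axes, zero at the start; "ft_torque": the same for the moment, N m; "grip_width": finger opening in m; "grip_force": force on a finger pad.
Only numpy, scipy, OpenCV 4.12 (cv2) and the standard library are available. Lean on these libraries where they do the work, as an engineer would, in place of code of your own. Each camera call takes 0.05 s, during which the arm holds its last target. There are 200 camera calls.

## Task

Pick up the red-handled setting bar from its rubber mat, set it on the bed of the blue height gauge base and slide it nose first into the blind slot until you feel it reach the solid stop hidden inside. Press it firmly but gently against that stop for a moment, never ramming it, then let go and leave it seated there; do not disturb the bolt stand, the brass weight or the ring gauge.

Things in the scene. Friction and masses are not known exactly. Their poses are not given: they have to be found in the camera images.
- setting_bar: Loose bar lying on the mat, about 0.32 kg, 150 mm long. Origin: centre of the underside, midway along; +x to the nose, z up. Aluminium blade 20 mm wide, 12 mm high, x = -75 to 67 mm; nose x = 67 to 75 mm stepped down to 16 mm wide, z = 1 to 11 mm. Red handle block 20 mm wide, x = -75 to -35 mm, up to z = 50 mm. Centre of mass near x = -38 mm.
- bar_nose (a point): Point on the setting bar at the end of its nose, on the centre line at underside level (x = +75 mm, z = 0 in the bar's frame); axes as the bar.
- bar_handle (a point): Point on the setting bar in the red handle where it is best gripped across its 20 mm width (x = -55 mm, y = 0, z = 34 mm in the bar's frame).
- gauge_base: Fixed blue height gauge base, 230 x 92 mm. Origin on the table under the slot mouth; +x is the push-in direction, z up. x = -125 to 0 mm: flat open bed, top at z = 14 mm. x = 0 to 105 mm: block 52 mm high with the blind slot in it, and on it a steel column (22 x 40 mm at x = 92 mm) with a black carriage (34 x 52 mm), up to z = 192 mm.
- slot_mouth (a point): Centre of the slot's mouth at slot floor level, which is level with the bed (14 mm over the table); +x points into the slot. Slot 22 mm wide, 14.5 mm high, roofed over. Two steel lead-in strips 8 mm high stand on the bed before it, narrowing from about 35 mm apart 22 mm before the mouth to about 22 mm at it.
- depth_stop: Stop unit in the slot's closed end. Its origin (105 mm past the mouth, 7 mm over the slot floor) and dark 24 mm screw head do NOT show the stop's depth. Hidden inside, the nose meets a light sprung pad 50 to 75 mm past the mouth, different every time; it gives 3 mm under 0.4 to 0.6 N, then stands solid. The bar's own friction keeps the pad pressed in after release.
- bolt_stand: Bystander: loose black slotted steel stand, 70 x 230 mm, holding five upright head bolts (one rigid piece, 162 mm high). Origin at the centre of its underside.
- brass_weight: Bystander: loose brass reference weight, 52 mm across, 50 mm high. Origin at the centre of its underside.
- ring_gauge: Bystander: loose steel ring gauge lying flat, 60 mm across, 18 mm high. Origin at the centre of its underside.
- rest_mat: Fixed black rubber mat under the bar, 210 x 100 mm, 6 mm thick. Origin at the centre of its underside, x along its length.
There are look-alikes about, which are no part of the job. There is more than one size of the setting_bar; the one meant has the size given above.

How it is judged:
By the outcome, as a careful person would: the job done as asked, in the order asked, and still so for the second after the job is handed in, with the robot touching nothing.
It also fails if it takes over 58 s, if anything falls off the work surface, if the arm or the gripper's body presses on something with over 40 N, if the wrist force passes 120 N, or if a joint passes its speed limit or range.

## Working session

There is one attempt and no reset: what is moved stays moved. The work goes in short steps, Python scripts to look and compute and a tool call to move; the robot and the scene stay as the last step left them, time stands still between calls to the robot, and variables do not carry over. Pictures are saved under pics/ and viewed, at most 10 in all, crops included, and the job is handed in when it is done.

Besides the shell and the picture viewer there is one more tool, called by a JSON object that holds its "api" and its "payload". carry_out: Moves the arm, as the interface text tells. Its arguments: {"type":"object","properties":{"travel":{"type":"array","items":{"type":"array","items":{"type":"number"}}},"roll":{"type":"array","items":{"type":"number"}},"grip":{"type":"number"}},"required":["travel","roll"]}

```bash
mkdir -p pics
cat > h.py <<'E'
import numpy as np, cv2
from rig import manip, imaging
def grab(n):
    c=imaging.get_calibration(n); p,d=imaging.grab_frame(n)
    np.savez(f'pics/{n}.npz',p=p,d=d,R=c['R'],t=c['t'],f=200/np.tan(np.radians(c['fov_y'])/2),cx=c['cx'],cy=c['cy'])
    return p,d
def load(n): return np.load(f'pics/{n}.npz')
def world(s,u,v,d=None):
    d=s['d'][v,u] if d is None else d
    c=np.stack([(u-s['cx'])/s['f']*d,(v-s['cy'])/s['f']*d,d*np.ones_like(u,float)],-1)
    return (c-s['t'])@s['R']
def cloud(s):
    v,u=np.mgrid[:400,:640]; return world(s,u,v,s['d'])
def onplane(s,u,v,z):
    a=world(s,np.array(u),np.array(v),1.0); o=-s['R'].T@s['t']
    return o+(a-o)*((z-o[2])/(a[...,2]-o[2]))[...,None]
E
python3 - <<'E'
from h import *
for n in('scene','side'):
    p,d=grab(n); cv2.imwrite(f'pics/{n}1.png',p[...,::-1]); s=load(n); print(n,s['f'],s['cx'],s['cy'],s['R'],s['t'])
print(manip.observe())
E
```

```text
scene 453.33414841407233 315.8064205488363 198.22427500211296 [[-5.17706915e-01  8.55557779e-01 -6.61233524e-04]
 [ 7.24857898e-01  4.38208233e-01 -5.31558625e-01]
 [-4.54489359e-01 -2.75670876e-01 -8.47021246e-01]] [ 0.24361042 -0.35671873  1.40124124]
side 466.86727977712746 317.4996319545196 196.01014261938198 [[-0.88522965 -0.46495633 -0.01356784]
 [-0.28742268  0.56969175 -0.76996072]
 [ 0.36572759 -0.67769235 -0.63794702]] [0.45541884 0.16074744 1.27544012]
{'time_s': 0.1, 'joints': array([-1.10307977e-01,  3.78021740e-01,  7.97562653e-02,  1.27440318e+00,
        1.33746645e-05,  1.46048009e+00]), 'qvel': array([-0.00155095, -0.00225838,  0.00151931,  0.00116932,  0.00086962,
        0.00098784]), 'joint_torque': array([ 1.23975104e-03, -4.64693749e+01,  2.70581460e+01,  1.20317750e-02,
       -1.20622694e-04,  2.24793462e-05]), 'ee_pos': array([5.74433372e-01, 6.82233877e-05, 2.44434917e-01]), 'tool_rot': array([-3.13973318e+00, -2.19422235e-04,  1.57080437e+00]), 'wrist_force': array([ 0.15497795, -0.95251666,  1.28386936]), 'ft_torque': array([-0.0302734 , -0.02831661, -0.02290541]), 'grip_force': 0.0, 'grip_width': 0.08499536395140996}
```

View pics/scene1.png

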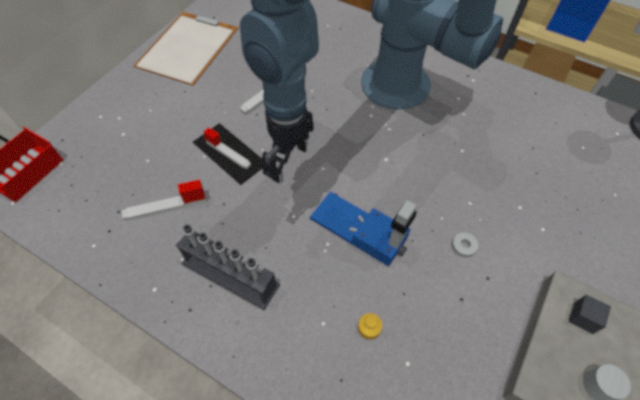

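View pics/side1.png

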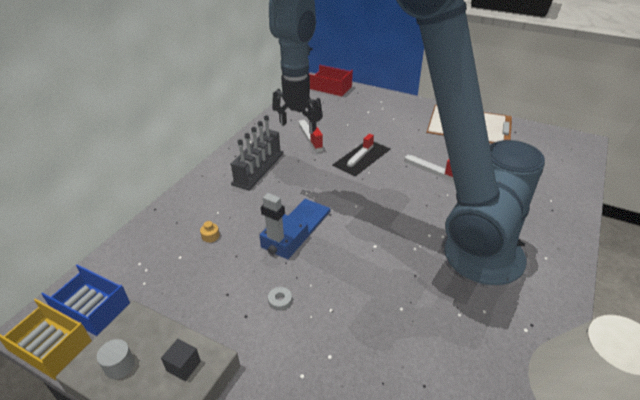

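Three red-handled bars are visible: one on the black mat (scene 227,148; side 362,150), a longer one at scene (165,200), and one at scene (253,100) / side (430,163). Only the first lies on a rubber mat. I'll measure their lengths and check the candidate in an enlarged crop.

Run:
```python
from h import *
a=load('scene')['p'][115:195,185:285]; b=load('scene')['p'][185:275,300:430]; c=load('side')['p'][120:185,320:400]; d=load('side')['p'][185:265,240:340]
r=lambda i:cv2.resize(i[...,::-1],(400,300),interpolation=cv2.INTER_CUBIC)
cv2.imwrite('pics/crop1.png',np.vstack([np.hstack([r(a),r(b)]),np.hstack([r(c),r(d)])]))
for n in('scene','side'):
    s=load(n);P=cloud(s);h=cv2.cvtColor(s['p'],cv2.COLOR_RGB2HSV).astype(int);H,S,V=h[...,0],h[...,1],h[...,2]
    for nm,m in(('red',((H<8)|(H>172))&(S>150)&(V>80)),('white',(S<40)&(V>165)),('blue',(H>100)&(H<120)&(S>150)),('yellow',(H>15)&(H<30)&(S>140))):
        k,l,st,ce=cv2.connectedComponentsWithStats(m.astype(np.uint8))
        for i in range(1,k):
            if st[i,4]<40: continue
            q=P[l==i];q=q[(q[:,2]>-.02)&(q[:,2]<.25)]
            if len(q)<30: continue
            rc=cv2.minAreaRect(q[:,:2].astype(np.float32))
            print(n,nm,ce[i].round(),np.round(np.median(q,0),3),'rect',np.round(rc[0],3),np.round(rc[1],3),round(rc[2]),'z',np.percentile(q[:,2],[2,98]).round(3))
```

```text
scene red [ 26. 163.] [ 0.803 -0.651  0.038] rect [ 0.82  -0.699] [0.164 0.113] 0 z [0.002 0.073]
scene red [212. 136.] [ 0.488 -0.321  0.048] rect [ 0.471 -0.339] [0.082 0.039] 46 z [0.002 0.058]
scene red [191. 191.] [ 0.658 -0.248  0.063] rect [ 0.654 -0.253] [0.032 0.053] 51 z [0.023 0.071]
scene white [184.  49.] [ 0.219 -0.653  0.003] rect [ 0.21  -0.658] [0.274 0.203] 8 z [-0.001  0.008]
scene white [252. 101.] [ 0.302 -0.322  0.015] rect [ 0.296 -0.327] [0.043 0.091] 76 z [0.01  0.019]
scene white [233. 155.] [ 0.492 -0.252  0.017] rect [ 0.492 -0.251] [0.107 0.019] 84 z [0.012 0.02 ]
scene white [151. 207.] [ 0.731 -0.329  0.015] rect [ 0.726 -0.333] [0.043 0.148] 47 z [-0.001  0.019]
scene white [467. 244.] [0.421 0.395 0.016] rect [0.417 0.39 ] [0.049 0.048] 27 z [0.013 0.02 ]
scene white [609. 380.] [0.603 0.714 0.109] rect [0.602 0.713] [0.052 0.038] 6 z [0.105 0.112]
scene blue [357. 226.] [0.522 0.155 0.016] rect [0.511 0.146] [0.228 0.093] 86 z [0.009 0.054]
scene yellow [370. 326.] [0.721 0.285 0.031] rect [0.716 0.284] [0.05  0.047] 9 z [0.019 0.051]
side red [331. 
[... 1132 characters left out ...]
7] [0.061 0.011] 89 z [0.018 0.025]
side white [279. 296.] [0.418 0.387 0.018] rect [0.419 0.386] [0.055 0.062] 25 z [0.014 0.022]
side white [ 83. 299.] [0.844 0.616 0.022] rect [0.845 0.617] [0.062 0.01 ] 89 z [0.018 0.025]
side white [115. 349.] [0.601 0.712 0.11 ] rect [0.601 0.711] [0.037 0.057] 88 z [0.107 0.113]
side blue [303. 218.] [0.497 0.104 0.016] rect [0.506 0.13 ] [0.203 0.092] 87 z [0.011 0.056]
side blue [ 90. 300.] [0.798 0.616 0.043] rect [0.819 0.621] [0.105 0.171] 90 z [0.004 0.08 ]
side yellow [208. 229.] [0.71  0.291 0.033] rect [0.71  0.287] [0.044 0.036] 52 z [0.029 0.053]
side yellow [ 48. 339.] [0.791 0.738 0.04 ] rect [0.843 0.732] [0.121 0.217] 89 z [0.003 0.08 ]
```

View pics/crop1.png

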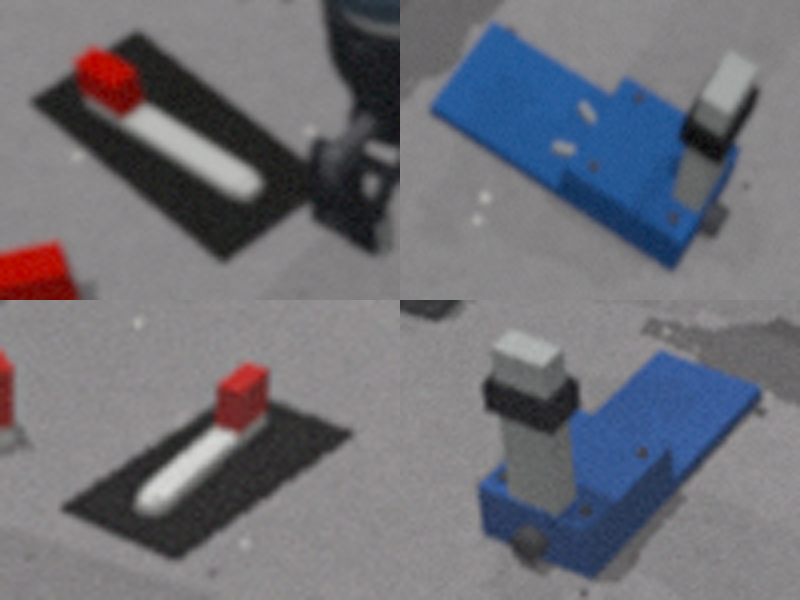

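The crop confirms the mat bar: red handle near scene (212,136), rounded nose near (248,161), total about 150 mm. The bar at scene (165,200) has a 148 mm blade plus its handle, and the third is about 160 mm or more without its handle, so both are too long. The gauge has its bed towards −y and its column at about +y. Next I'll move over the bar for a wrist view.

{"api": "carry_out", "payload": {"travel": [[-3.5, -1, 0], [-7, -2, 0], [-10.5, -3, 0], [-14, -4, 0], [-17.5, -5, 0], [-21, -6, 0], [-24.5, -7, 0], [-27, -8, 0]], "roll": [0, 0, 0, 0, 0, 0, 0, 0]}}

```text
time_s: 0.77
ee_pos: [0.4939, -0.2726, 0.2448]
tool_rot: [-3.141, 0.0, 1.569]
wrist_force: [1.7, 0.0, -0.5]
grip_width: 0.0855
grip_force: 0.0
```

{"api": "carry_out", "payload": {"travel": [[0, 0, 0], [0, 0, 0], [0, 0, 0]], "roll": [0, 0, 0]}}

```text
time_s: 1.02
ee_pos: [0.4948, -0.2695, 0.2449]
tool_rot: [-3.141, -0.001, 1.571]
wrist_force: [0.4, 0.4, -0.4]
grip_width: 0.0851
grip_force: 0.0
```

Run:
```python
from h import *
p,d=grab('wrist'); cv2.imwrite('pics/w1.png',p[...,::-1]); s=load('wrist');print(s['f'],s['cx'],s['cy'],-s['R'].T@s['t']); o=manip.observe();print(o['ee_pos'],o['tool_rot'],o['wrist_force'],(d>0).mean())
```

```text
360.7878202695636 316.6036520311687 195.15425165231346 [ 0.49573495 -0.19520475  0.3736694 ]
[ 0.49509064 -0.26901912  0.24503153] [-3.14117640e+00 -8.86433179e-04  1.57171556e+00] [0.30248932 0.21725678 0.55834577] 0.99601953125
```

View pics/w1.png

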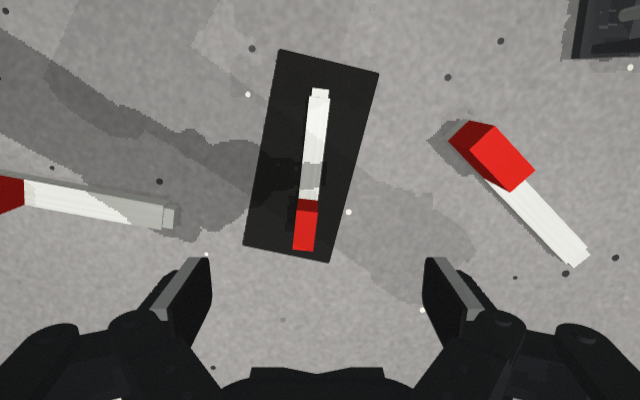

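The wrist view is clear: nose at (320,92), handle top at about (306,232), mat around it. I'll fit the bar from this.

Run:
```python
from h import *
s=load('wrist');P=cloud(s);v,u=np.mgrid[:400,:640]
roi=(u>240)&(u<380)&(v>60)&(v<262)
for nm,m in(('handletop',roi&(P[...,2]>.048)&(P[...,2]<.07)),('blade',roi&(P[...,2]>.0125)&(P[...,2]<.023)&(s['p'].min(-1)>75))):
    k,l,st,ce=cv2.connectedComponentsWithStats(m.astype(np.uint8));i=1+st[1:,4].argmax()
    vv,uu=np.where(l==i);z=np.median(P[l==i][:,2]);zn={'handletop':.056,'blade':.018}[nm]
    q=onplane(s,uu,vv,zn)[:,:2].astype(np.float32);rc=cv2.minAreaRect(q);b=cv2.boxPoints(rc)
    c=q-q.mean(0);w=np.linalg.svd(c,full_matrices=False)[2][0]
    print(nm,len(q),z,rc,b.round(4).tolist(),'yaw',np.degrees(np.arctan2(w[1],w[0]))%180,q.mean(0))
```

```text
handletop 886 0.05609941340776388 ((0.4840954840183258, -0.3245270252227783), (0.043172698467969894, 0.019990263506770134), 83.4216537475586) [[0.4717000126838684, -0.3447999954223633], [0.49160000681877136, -0.34709998965263367], [0.4964999854564667, -0.3041999936103821], [0.4765999913215637, -0.3018999993801117]] yaw 83.6052 [ 0.48404372 -0.3243276 ]
blade 2215 0.01813568537005112 ((0.4924611449241638, -0.25157785415649414), (0.11008954048156738, 0.020001687109470367), 83.40496063232422) [[0.47620001435279846, -0.3050999939441681], [0.4961000084877014, -0.3073999881744385], [0.5087000131607056, -0.1979999989271164], [0.4887999892234802, -0.195700004696846]] yaw 83.41713 [ 0.4926449  -0.24998815]
```

{"api": "carry_out", "payload": {"travel": [[-2, -0.4, 2], [-4, -0.8, 5], [-5.5, -1.1, 8], [-5.5, -1.1, 11], [-5.5, -1.1, 14], [-5.5, -1.1, 14], [-5.5, -1.1, 14]], "roll": [2, 4, 6.6, 6.6, 6.6, 6.6, 6.6]}}

```text
time_s: 1.65
ee_pos: [0.4831, -0.3226, 0.104]
tool_rot: [-3.138, -0.003, 1.458]
wrist_force: [-0.7, -0.7, 1.4]
grip_width: 0.086
grip_force: 0.0
```

{"api": "carry_out", "payload": {"travel": [[0, 0, 2.5], [0, 0, 4.5], [0, 0, 6], [0, 0, 7], [0, 0, 7], [0, 0, 7]], "roll": [0, 0, 0, 0, 0, 0]}}

```text
time_s: 2.15
ee_pos: [0.4851, -0.3252, 0.0367]
tool_rot: [3.14, 0.001, 1.456]
wrist_force: [-0.3, -0.4, 0.1]
grip_width: 0.0855
grip_force: 0.0
```

{"api": "carry_out", "payload": {"travel": [[0, 0, 0], [0, 0, 0], [0, 0, 0], [0, 0, 0], [0, 0, 0], [0, 0, 0], [0, 0, 0], [0, 0, 0]], "roll": [0, 0, 0, 0, 0, 0, 0, 0], "grip": 1.4}}

```text
time_s: 2.82
ee_pos: [0.4842, -0.3253, 0.0358]
tool_rot: [3.141, 0.001, 1.455]
wrist_force: [-0.8, 0.2, 3.1]
grip_width: 0.0194
grip_force: 59.6
```

{"api": "carry_out", "payload": {"travel": [[0, 0, -0.6], [0, 0, -1.8], [0, 0, -3.5], [0, 0, -5.5], [0, 0, -7.5], [0, 0, -8.5], [0, 0, -8.5]], "roll": [0, 0, 0, 0, 0, 0, 0]}}

```text
time_s: 3.4
ee_pos: [0.4853, -0.326, 0.1226]
tool_rot: [3.138, 0.002, 1.456]
wrist_force: [0.5, 0.0, -2.5]
grip_width: 0.0194
grip_force: 58.9
```

{"api": "carry_out", "payload": {"travel": [[1.5, 0, 0], [4.5, -0.2, 0], [8, -0.4, 0], [12, -0.6, 0], [16, -0.8, 0], [20, -1, 0], [23, -1.2, 0], [25, -1.3, 0]], "roll": [0, 0, 0, 0, 0, 0, 0, 0]}}

```text
time_s: 4.07
ee_pos: [0.4974, -0.0708, 0.1184]
tool_rot: [-3.137, -0.002, 1.459]
wrist_force: [0.0, -1.1, -3.9]
grip_width: 0.0192
grip_force: 58.8
```

{"api": "carry_out", "payload": {"travel": [[0, 0, 0], [0, 0, 0], [0, 0, 0], [0, 0, 0]], "roll": [0, 0, 0, 0]}}

```text
time_s: 4.4
ee_pos: [0.4994, -0.0758, 0.1197]
tool_rot: [-3.141, 0.0, 1.455]
wrist_force: [0.3, 0.6, -3.5]
grip_width: 0.0194
grip_force: 58.8
```

Run:
```python
from h import *
p,d=grab('wrist'); cv2.imwrite('pics/w2.png',p[...,::-1]); o=manip.observe();print(o['ee_pos'],o['tool_rot'],o['wrist_force'],o['ft_torque'])
```

```text
[ 0.49957452 -0.07596467  0.11985519] [-3.14099592e+00  6.43594892e-05  1.45404089e+00] [ 0.48822648 -0.31827921 -3.12568277] [-0.06548551 -0.01195462  0.05380669]
```

View pics/w2.png

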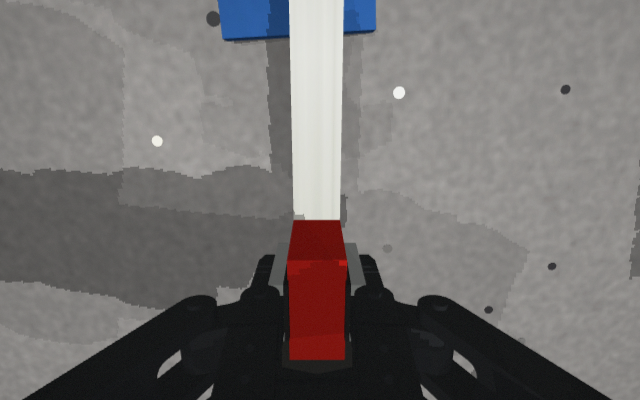

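The bar sits straight in the fingers, and only the near edge of the bed (row 40) is visible. I'll move up and to one side to see the whole gauge.

{"api": "carry_out", "payload": {"travel": [[1, -1, -2], [3, -2.5, -4], [5, -4, -6], [7, -6, -8], [8.5, -7, -10], [8.5, -7, -10], [8.5, -7, -10], [8.5, -7, -10]], "roll": [0, 0, 0, 0, 0, 0, 0, 0]}}

```text
time_s: 5.12
ee_pos: [0.4404, 0.0165, 0.22]
tool_rot: [3.141, 0.0, 1.454]
wrist_force: [-0.6, 0.4, -3.4]
grip_width: 0.0196
grip_force: 59.6
```

Run:
```python
from h import *
p,d=grab('wrist'); cv2.imwrite('pics/w3.png',p[...,::-1]); o=manip.observe();print(o['ee_pos'],o['tool_rot'],o['qvel'].max())
```

```text
[0.4401136  0.01641952 0.21951706] [-3.14085460e+00  3.98529670e-04  1.45400325e+00] 0.009991142357437616
```

View pics/w3.png

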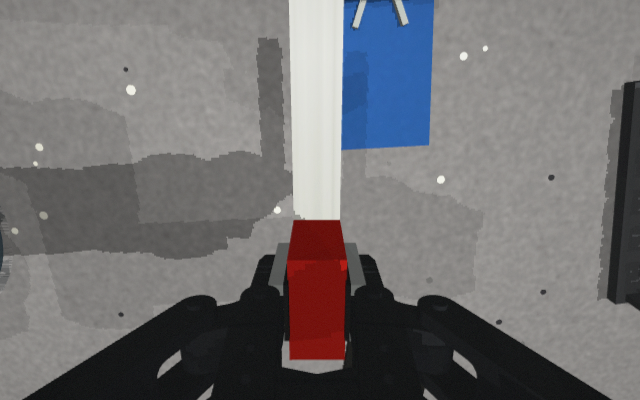

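The bed's right part and the strips (360–405, 0–25) are visible at the top edge. I need to go further forward.

{"api": "carry_out", "payload": {"travel": [[1, -1, 0], [3, -1.5, 0], [5, -2, 0], [7, -2, 0], [7, -2, 0], [7, -2, 0], [7, -2, 0]], "roll": [0, 0, 0, 0, 0, 0, 0]}}

```text
time_s: 5.75
ee_pos: [0.4277, 0.0888, 0.2196]
tool_rot: [-3.14, 0.001, 1.455]
wrist_force: [0.4, 0.1, -2.2]
grip_width: 0.0189
grip_force: 59.4
```

Run:
```python
from h import *
p,d=grab('wrist'); cv2.imwrite('pics/w4.png',p[...,::-1]); o=manip.observe();print(o['ee_pos'],o['tool_rot'],o['qvel'].max())
```

```text
[0.42788454 0.08858585 0.21975842] [-3.14046572e+00  5.72176692e-04  1.45471172e+00] 0.004658812939618544
```

View pics/w4.png

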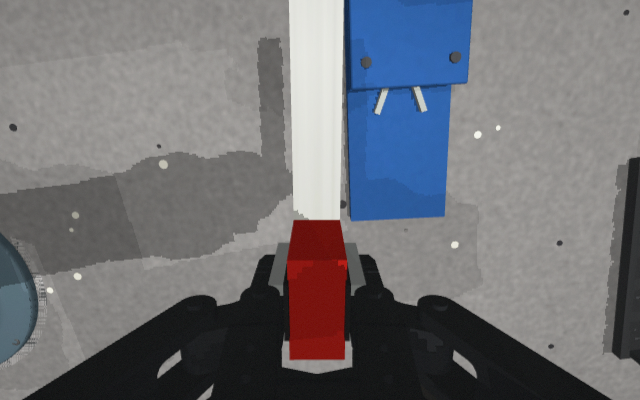

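The whole bed is visible (350–447, 90–218), along with the block's front edge at row ~88 and strips at (381,100) and (420,98). Now I'll fit the slot axis.

Run:
```python
from h import *
s=load('wrist');P=cloud(s);v,u=np.mgrid[:400,:640];h=cv2.cvtColor(s['p'],cv2.COLOR_RGB2HSV).astype(int)
blue=(h[...,0]>95)&(h[...,0]<125)&(h[...,1]>130)&(u>345)&(u<480)
def fit(m,z,nm):
    k,l,st,ce=cv2.connectedComponentsWithStats(m.astype(np.uint8));i=1+st[1:,4].argmax();M=l==i
    print(nm,'z',np.median(P[M][:,2]))
    L=[];Rr=[]
    for r in np.where(M.any(1))[0][5:-5]:
        c=np.where(M[r])[0]; L.append((c[0]-.5,r));Rr.append((c[-1]+.5,r))
    out=[]
    for n,e in(('L',L),('R',Rr)):
        e=np.array(e,float);q=onplane(s,e[:,0],e[:,1],z)[:,:2]
        a=np.polyfit(q[:,1],q[:,0],1);res=q[:,0]-np.polyval(a,q[:,1]);g=abs(res)<.001
        a=np.polyfit(q[g,1],q[g,0],1);print(n,g.mean(),'x at y=.1,.15',np.polyval(a,[.1,.15]).round(4),'yaw',90-np.degrees(np.arctan(a[0])),res.std())
    rows=[] 
    return M
bed=fit(blue&(P[...,2]>.008)&(P[...,2]<.022),.014,'bed')
blk=fit(blue&(P[...,2]>.046)&(P[...,2]<.06),.052,'blk')
for nm,M,z in(('bed',bed,.014),('blk',blk,.052)):
    c=np.arange(365,440); 
    for w,f in(('near',lambda k:np.where(M[:,k])[0].max()+.5),('far',lambda k:np.where(M[:,k])[0].min()-.5)):
        r=np.array([f(k) for k in c]);q=onplane(s,c,r,z);a=np.polyfit(q[:,0],q[:,1],1)
        print(nm,w,'y at x=.5',np.polyval(a,.5),'yaw',90+np.degrees(np.arctan(a[0])))
st=(s['p'].min(-1)>120)&(u>365)&(u<435)&(v>84)&(v<118)
k,l,stt,ce=cv2.connectedComponentsWithStats(st.astype(np.uint8))
for i in range(1,k):
    if stt[i,4]>20:
        vv,uu=np.where(l==i);q=onplane(s,uu,vv,.022);print(np.median(P[l==i][:,2]),cv2.boxPoints(cv2.minAreaRect(q[:,:2].astype(np.float32))).round(4).tolist())
# held bar yaw & position
m=(s['p'].min(-1)>120)&(u>280)&(u<347)&(v<215); print('blade z',np.median(P[m][:,2]))
zb=np.median(P[m][:,2])
for side in('L','R'):
    e=[]
    for r in range(10,205,5):
        c=np.where(m[r])[0]; e.append(((c[0]-.5) if side=='L' else c[-1]+.5,r))
    e=np.array(e);q=onplane(s,e[:,0],e[:,1],zb);a=np.polyfit(q[:,1],q[:,0],1);print(side,'x at .09,.2',np.polyval(a,[.09,.2]),'yaw',90-np.degrees(np.arctan(a[0])), 'blade z near/far',np.median(P[180:200][m[180:200]][:,2]),np.median(P[5:25][m[5:25]][:,2]))
```

```text
bed z 0.014139320146102518
L 1.0 x at y=.1,.15 [0.459  0.4621] yaw 86.44646008020985 0.00026308575913059154
R 0.01744186046511628 x at y=.1,.15 [0.5504 0.5509] yaw 89.36842651721874 0.025189073814936926
blk z 0.052073507586745324
L 1.0 x at y=.1,.15 [0.4589 0.462 ] yaw 86.49855031966219 0.0002217139182157126
R 0.95 x at y=.1,.15 [0.5507 0.5538] yaw 86.4738551536778 0.001490713233707067
bed near y at x=.5 0.03011915859422065 yaw 86.47870624481173
bed far y at x=.5 0.15127656471744383 yaw 86.27118467686395
blk near y at x=.5 0.15474357567101205 yaw 86.4659123049269
blk far y at x=.5 0.21706532996989006 yaw 83.40633157290435
0.02202034860607561 [[0.5195000171661377, 0.15230000019073486], [0.5259000062942505, 0.1306000053882599], [0.5307999849319458, 0.13210000097751617], [0.524399995803833, 0.15369999408721924]]
0.02204684372441982 [[0.48420000076293945, 0.13490000367164612], [0.48890000581741333, 0.13269999623298645], [0.49799999594688416, 0.15309999883174896], [0.49320000410079956, 0.15520000457763672]]
blade z 0.20174335974874916
L x at .09,.2 [0.41686034 0.42727933] yaw 84.58919813494512 blade z near/far 0.20181540672667544 0.20177016073562826
R x at .09,.2 [0.44154254 0.45028746] yaw 85.45458735345247 blade z near/far 0.20181540672667544 0.20177016073562826
```

Run:
```python
from h import *
s=load('wrist');P=cloud(s)
for r in(3,20,60,100,140,180,200,212,222,240,300):
    w=s['p'][r].min(-1)>110; c=np.where(w[270:346])[0]+270
    if len(c)==0: c=np.arange(300,330)
    print(r,c[0],c[-1],'z',np.median(P[r,300:330,2]).round(4),'d',s['d'][r,318].round(4),'y',P[r,318,1].round(4),'edges x',P[r,c[0]+1,0].round(4),P[r,c[-1]-1,0].round(4))
print(s['R'])
```

```text
3 270 343 z 0.2018 d 0.1329 y 0.1919 edges x 0.4051 0.4496
20 270 343 z 0.2019 d 0.1334 y 0.186 edges x 0.4033 0.4489
60 283 343 z 0.2017 d 0.138 y 0.1723 edges x 0.4098 0.4476
100 284 343 z 0.2021 d 0.1419 y 0.1576 edges x 0.4057 0.4587
140 270 344 z 0.2021 d 0.1463 y 0.142 edges x 0.3872 0.4561
180 271 345 z 0.2019 d 0.1512 y 0.1253 edges x 0.3823 0.4534
200 271 345 z 0.2019 d 0.1546 y 0.1164 edges x 0.3793 0.4515
212 271 345 z 0.2019 d 0.1545 y 0.1115 edges x 0.3769 0.4502
222 270 345 z 0.2046 d 0.154 y 0.1076 edges x 0.3744 0.4492
240 270 345 z 0.2234 d 0.1348 y 0.1081 edges x 0.3715 0.4474
300 300 329 z 0.2399 d 0.1245 y 0.0926 edges x 0.4236 0.4328
[[ 0.99342863 -0.11443752 -0.00190014]
 [-0.1090033  -0.95105552  0.28915685]
 [-0.03489753 -0.28704957 -0.95727985]]
```

Run:
```python
from h import *
s=load('wrist')
E=[]
for r in range(5,205,5):
    c=np.where(s['p'][r,286:348].min(-1)>185)[0]+286
    E.append((c[0]-.5,c[-1]+.5,r))
E=np.array(E);a=onplane(s,E[:,0],E[:,2],.2019);b=onplane(s,E[:,1],E[:,2],.2019)
for q in(a,b,(a+b)/2):
    f=np.polyfit(q[:,1],q[:,0],1);print('yaw',90-np.degrees(np.arctan(f[0])),'x at TCP y',np.polyval(f,.0886),(q[:,0]-np.polyval(f,q[:,1])).std())
print(E[[0,-1]],np.median(b[:,0]-a[:,0]))
```

```text
yaw 83.50291117623928 x at TCP y 0.41822227233084774 0.00011227670519459672
yaw 83.58089054283295 x at TCP y 0.4383655304131431 0.00012269282318854956
yaw 83.54181321374641 x at TCP y 0.42829458598652614 8.737891945955318e-05
[[288.5 343.5   5. ]
 [292.5 339.5 200. ]] 0.0197941738759978
```

{"api": "carry_out", "payload": {"travel": [[-2, 0, 0], [-5, 1, 0], [-8.15, 3, 1], [-8.15, 6, 4], [-8.15, 8.06, 7], [-8.15, 8.06, 10], [-8.15, 8.06, 12], [-8.15, 8.06, 12]], "roll": [0, 0, -1, -2, -2.9, -2.9, -2.9, -2.9]}}

```text
time_s: 6.47
ee_pos: [0.4949, -0.0017, 0.0956]
tool_rot: [-3.132, -0.0, 1.504]
wrist_force: [-1.1, 0.7, -3.0]
grip_width: 0.0193
grip_force: 59.5
```

{"api": "carry_out", "payload": {"travel": [[0, 0, 0], [0, 0, 0], [0, 0, 0]], "roll": [0, 0, 0]}}

```text
time_s: 6.72
ee_pos: [0.5005, -0.0015, 0.1023]
tool_rot: [3.138, 0.0, 1.506]
wrist_force: [-0.2, 0.4, -2.5]
grip_width: 0.0193
grip_force: 59.5
```

Run:
```python
from h import *
x=[];
for i in range(4):
    p,d=grab('wrist');o=manip.observe();x.append(np.r_[o['ee_pos'],np.degrees(o['tool_rot'][2]),o['wrist_force']])
print(np.mean(x,0).round(4),np.std(x,0).round(4))
```

```text
[ 5.00300e-01 -1.20000e-03  1.02000e-01  8.62998e+01  4.34600e-01
 -1.76800e-01 -3.00800e+00] [2.000e-04 1.000e-04 3.000e-04 7.300e-03 1.798e-01 2.436e-01 4.982e-01]
```

{"api": "carry_out", "payload": {"travel": [[0, -0.1, 1.5], [0, -0.19, 3], [0, -0.19, 4.2], [0, -0.19, 5], [0, -0.19, 5.4], [0, -0.19, 5.4], [0, -0.19, 5.4], [0, -0.19, 5.4]], "roll": [0, 0, 0, 0, 0, 0, 0, 0]}}

```text
time_s: 7.58
ee_pos: [0.4979, -0.001, 0.0471]
tool_rot: [3.14, 0.0, 1.506]
wrist_force: [0.3, 0.2, -2.5]
grip_width: 0.0195
grip_force: 59.9
```

Run:
```python
from h import *
x=[];
for i in range(4):
    p,d=grab('wrist');o=manip.observe();x.append(np.r_[o['ee_pos'],np.degrees(o['tool_rot'][2]),o['wrist_force']])
print(np.mean(x,0).round(4))
cv2.imwrite('pics/w5.png',cv2.resize(p[0:240,200:440,::-1],(600,600),interpolation=cv2.INTER_CUBIC))
```

```text
[ 4.97800e-01 -1.00000e-03  4.70000e-02  8.63012e+01 -1.25200e-01
  3.59100e-01 -3.29730e+00]
```

View pics/w5.png

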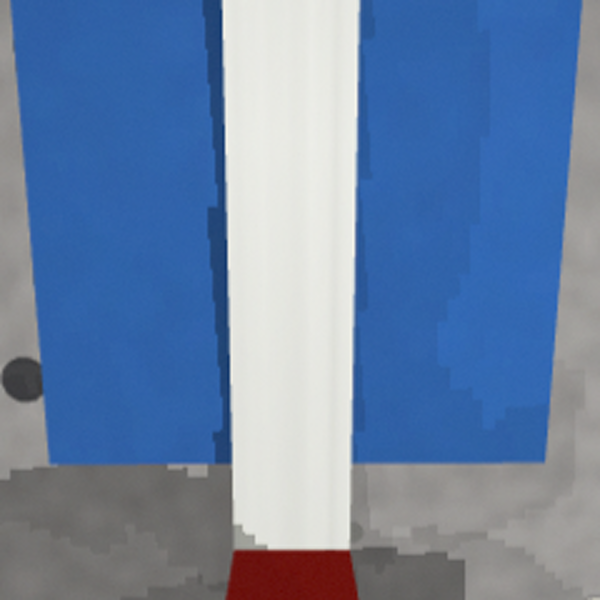

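The bar lies over the bed: bed edges at crop x 48 and 546, blade 232–351 at the near edge. The nose is out of view. I'll work out the offset of the bar from the bed centre line.

```bash
cat > off.py <<'E'
from h import *
s=load('wrist');h=cv2.cvtColor(s['p'],cv2.COLOR_RGB2HSV).astype(int);P=cloud(s)
zt=np.median(P[60:200,312:322,2]);print('blade top',zt)
ed={k:[] for k in'abcd'}
for r in range(8,180,4):
    b=np.where((h[r,:,0]>95)&(h[r,:,0]<125)&(h[r,:,1]>120)&(np.arange(640)>190)&(np.arange(640)<450))[0]
    w=np.where(s['p'][r,280:350].min(-1)>165)[0]+280
    for k,x in zip('abcd',(b[0]-.5,b[-1]+.5,w[0]-.5,w[-1]+.5)): ed[k].append((x,r))
Q={k:onplane(s,np.array(e)[:,0],np.array(e)[:,1],.014 if k in'ab' else zt) for k,e in ed.items()}
F={}
for k,q in Q.items():
    F[k]=np.polyfit(q[:,1],q[:,0],1);print(k,'yaw',90-np.degrees(np.arctan(F[k][0])),'x at .03,.13',np.polyval(F[k],[.03,.13]),(q[:,0]-np.polyval(F[k],q[:,1])).std())
for y in(.03,.13):
    g=lambda k:np.polyval(F[k],y)
    print('bar-bed offset mm',1000*((g('c')+g('d'))/2-(g('a')+g('b'))/2),'widths',g('b')-g('a'),g('d')-g('c'))
E
python3 off.py
```

```text
blade top 0.029281840266446646
a yaw 86.6090981846311 x at .03,.13 [0.45539439 0.46131955] 0.0001251425703911815
b yaw 86.54583539169465 x at .03,.13 [0.5474239  0.55345986] 0.00012475553931186353
c yaw 86.51058741810974 x at .03,.13 [0.4903972  0.49649492] 0.000115046749405987
d yaw 86.50966121626037 x at .03,.13 [0.51033842 0.51643775] 0.00011173752491706075
bar-bed offset mm -1.0413314206058066 widths 0.09202950874016202 0.019941212778360473
bar-bed offset mm -0.9233697306029187 widths 0.09214031807519801 0.019942835317732166
```

{"api": "carry_out", "payload": {"travel": [[0, 0.1, 0.1], [0, 0.1, 0.25], [0, 0.1, 0.25], [0, 0.1, 0.25]], "roll": [0, 0, 0, 0]}}

```text
time_s: 8.12
ee_pos: [0.4982, -0.001, 0.0438]
tool_rot: [3.141, 0.0, 1.506]
wrist_force: [-0.5, 0.4, -2.8]
grip_width: 0.0193
grip_force: 59.8
```

```bash
cat > st.py <<'E'
from h import *
x=[]
for i in range(4):
    p,d=grab('wrist');o=manip.observe();x.append(np.r_[o['ee_pos'],np.degrees(o['tool_rot'][2]),o['wrist_force']])
x=np.array(x);print(np.mean(x,0).round(4),x[:,4:].std(0).round(2),o['time_s'],o['ft_torque'].round(3))
E
python3 st.py; python3 off.py|tail -2
```

```text
[ 4.98100e-01 -1.00000e-03  4.38000e-02  8.62995e+01  4.72100e-01
 -9.04000e-02 -3.04090e+00] [0.55 0.33 0.27] 8.3167 [-0.079 -0.015  0.014]
bar-bed offset mm -0.7123517457757744 widths 0.09196588165895331 0.019910042995333166
bar-bed offset mm -0.6998910474578235 widths 0.09218820306417264 0.019955329752349094
```

{"api": "carry_out", "payload": {"travel": [[0, 0.08, 0.05], [0, 0.08, 0.05], [0, 0.08, 0.05]], "roll": [0, 0, 0]}}

```text
time_s: 8.57
ee_pos: [0.4982, -0.0011, 0.0437]
tool_rot: [-3.141, 0.0, 1.506]
wrist_force: [-4.4, -1.7, 5.8]
grip_width: 0.0194
grip_force: 61.0
```

```bash
python3 st.py; python3 off.py|grep -v yaw
```

```text
[ 4.98200e-01 -1.10000e-03  4.37000e-02  8.63072e+01 -4.41020e+00
 -8.99600e-01  5.25640e+00] [0.16 0.59 0.38] 8.7667 [0.017 0.865 0.121]
blade top 0.026160769993960647
bar-bed offset mm -0.7591496117183016 widths 0.09209696311210641 0.019905092846598027
bar-bed offset mm -0.6988745117448847 widths 0.0920409717773974 0.019989957045416007
```

The bar is down on the bed, with about 8 N of contact. I'll unload slightly so the lateral correction frees up.

{"api": "carry_out", "payload": {"travel": [[0, 0.02, -0.1], [0, 0.02, -0.1], [0, 0.02, -0.1]], "roll": [0, 0, 0]}}

```text
time_s: 9.02
ee_pos: [0.4995, -0.0011, 0.0442]
tool_rot: [3.141, -0.0, 1.506]
wrist_force: [0.0, 0.1, -3.7]
grip_width: 0.0193
grip_force: 59.8
```

```bash
python3 st.py; python3 off.py|grep -v yaw
```

```text
[ 4.99200e-01 -1.10000e-03  4.41000e-02  8.62993e+01 -4.51600e-01
  3.54100e-01 -3.05950e+00] [0.33 0.26 0.46] 9.2167 [-0.065  0.039  0.018]
blade top 0.02641242690986128
bar-bed offset mm 0.3749371122688805 widths 0.09209034751335204 0.019950237870132115
bar-bed offset mm 0.33503816647784124 widths 0.0920391933131059 0.01992636854496649
```

{"api": "carry_out", "payload": {"travel": [[0.4, 0, 0], [0.9, 0, 0], [1.4, 0, 0], [1.9, -0.01, 0], [2.4, -0.01, 0], [2.8, -0.01, 0], [3.2, -0.01, 0], [3.2, -0.01, 0]], "roll": [0, 0, 0, 0, 0, 0, 0, 0]}}

```text
time_s: 9.88
ee_pos: [0.5011, 0.0317, 0.0443]
tool_rot: [3.141, -0.0, 1.507]
wrist_force: [-0.2, -0.2, -4.3]
grip_width: 0.0191
grip_force: 59.8
```

```bash
python3 st.py
```

```text
[ 5.0100e-01  3.1000e-02  4.4300e-02  8.6318e+01 -3.1000e-03  1.5340e-01
 -2.8682e+00] [0.41 0.39 0.1 ] 10.0833 [-0.021  0.014  0.027]
```

The nose is about 8 mm inside the mouth with no contact force. Continuing to about 42 mm.

{"api": "carry_out", "payload": {"travel": [[0.4, 0, 0], [0.9, 0, 0], [1.4, 0, 0], [1.9, -0.01, 0], [2.4, -0.01, 0], [2.9, -0.01, 0], [3.3, -0.01, 0], [3.3, -0.01, 0]], "roll": [0, 0, 0, 0, 0, 0, 0, 0]}}

```text
time_s: 10.75
ee_pos: [0.5032, 0.0647, 0.0444]
tool_rot: [3.141, -0.0, 1.507]
wrist_force: [-0.6, 1.0, -3.0]
grip_width: 0.0194
grip_force: 59.7
```

```bash
python3 st.py;python3 off.py|grep -v yaw
```

```text
[ 5.03100e-01  6.39000e-02  4.43000e-02  8.63198e+01  3.69100e-01
 -1.18800e-01 -3.31790e+00] [0.29 0.4  0.3 ] 10.95 [-0.081 -0.014 -0.006]
blade top 0.026586010337133308Traceback (most recent call last):
  File "off.py", line 8, in <module>
    for k,x in zip('abcd',(b[0]-.5,b[-1]+.5,w[0]-.5,w[-1]+.5)): ed[k].append((x,r))
                                            ~^^^
IndexError: index 0 is out of bounds for axis 0 with size 0
```

{"api": "carry_out", "payload": {"travel": [[0.1, 0, 0], [0.2, 0, 0], [0.3, 0, 0], [0.4, 0, 0], [0.5, 0, 0], [0.6, 0, 0], [0.7, 0, 0], [0.8, 0, 0]], "roll": [0, 0, 0, 0, 0, 0, 0, 0]}}

```text
time_s: 11.62
ee_pos: [0.5036, 0.0719, 0.0443]
tool_rot: [3.142, 0.0, 1.506]
wrist_force: [-1.1, -0.3, -3.8]
grip_width: 0.0195
grip_force: 59.8
```

{"api": "carry_out", "payload": {"travel": [[0.05, 0, 0], [0.1, 0, 0], [0.15, 0, 0], [0.2, 0, 0], [0.25, 0, 0], [0.3, 0, 0], [0.35, 0, 0], [0.4, 0, 0]], "roll": [0, 0, 0, 0, 0, 0, 0, 0]}}

```text
time_s: 12.28
ee_pos: [0.5039, 0.0758, 0.0443]
tool_rot: [3.141, -0.0, 1.506]
wrist_force: [-0.3, 0.3, -3.1]
grip_width: 0.0191
grip_force: 59.8
```

{"api": "carry_out", "payload": {"travel": [[0.05, 0, 0], [0.1, 0, 0], [0.15, 0, 0], [0.2, 0, 0], [0.25, 0, 0], [0.3, 0, 0], [0.3, 0, 0]], "roll": [0, 0, 0, 0, 0, 0, 0]}}

```text
time_s: 12.87
ee_pos: [0.504, 0.0788, 0.0443]
tool_rot: [3.142, 0.0, 1.506]
wrist_force: [0.1, -0.2, -2.5]
grip_width: 0.0195
grip_force: 59.8
```

{"api": "carry_out", "payload": {"travel": [[0.05, 0, 0], [0.1, 0, 0], [0.15, 0, 0], [0.2, 0, 0], [0.25, 0, 0], [0.3, 0, 0], [0.3, 0, 0]], "roll": [0, 0, 0, 0, 0, 0, 0]}}

```text
time_s: 13.45
ee_pos: [0.5042, 0.0801, 0.0445]
tool_rot: [3.141, 0.004, 1.505]
wrist_force: [-1.3, -7.1, 0.3]
grip_width: 0.0193
grip_force: 60.2
```

{"api": "carry_out", "payload": {"travel": [[0.05, 0, 0], [0.1, 0, 0], [0.15, 0, 0], [0.2, 0, 0], [0.25, 0, 0], [0.3, 0, 0], [0.3, 0, 0]], "roll": [0, 0, 0, 0, 0, 0, 0]}}

```text
time_s: 14.03
ee_pos: [0.5042, 0.0806, 0.0448]
tool_rot: [3.141, 0.01, 1.504]
wrist_force: [-2.3, -15.1, 3.7]
grip_width: 0.019
grip_force: 60.8
```

Solid stop reached: 7 N, then 15 N, with almost no further travel. I'll hold a moment.

{"api": "carry_out", "payload": {"travel": [[0, 0, 0], [0, 0, 0], [0, 0, 0], [0, 0, 0], [0, 0, 0], [0, 0, 0], [0, 0, 0], [0, 0, 0]], "roll": [0, 0, 0, 0, 0, 0, 0, 0]}}

```text
time_s: 14.7
ee_pos: [0.5042, 0.0807, 0.0448]
tool_rot: [3.141, 0.009, 1.504]
wrist_force: [-3.7, -16.3, 4.0]
grip_width: 0.0191
grip_force: 60.8
```

{"api": "carry_out", "payload": {"travel": [[-0.05, 0, 0.02], [-0.1, 0, 0.04], [-0.1, 0, 0.04], [-0.1, 0, 0.04]], "roll": [0, 0, 0, 0]}}

```text
time_s: 15.03
ee_pos: [0.5042, 0.0804, 0.0445]
tool_rot: [3.141, 0.007, 1.504]
wrist_force: [-2.7, -13.5, 2.5]
grip_width: 0.0192
grip_force: 60.8
```

```bash
python3 st.py
python3 - <<'E'
from h import *
s=load('wrist');P=cloud(s);print('blade top by row',[(r,P[r,312:322,2].mean().round(4)) for r in(60,100,140,180,200)])
E
```

```text
[ 5.04200e-01  8.04000e-02  4.45000e-02  8.62012e+01 -2.41320e+00
 -1.28362e+01  3.94430e+00] [0.42 0.6  0.42] 15.2333 [-2.023  0.501  0.247]
blade top by row [(60, np.float64(0.0521)), (100, np.float64(0.0267)), (140, np.float64(0.0267)), (180, np.float64(0.0268)), (200, np.float64(0.0266))]
```

{"api": "carry_out", "payload": {"travel": [[0, 0, 0.03], [0, 0, 0.05], [0, 0, 0.05]], "roll": [0, 0, 0]}}

```text
time_s: 15.48
ee_pos: [0.5043, 0.0804, 0.0442]
tool_rot: [3.141, 0.007, 1.505]
wrist_force: [-2.4, -13.5, 5.5]
grip_width: 0.0195
grip_force: 61.0
```

{"api": "carry_out", "payload": {"travel": [[0, 0, 0], [0, 0, 0], [0, 0, 0], [0, 0, 0], [0, 0, 0], [0, 0, 0]], "roll": [0, 0, 0, 0, 0, 0], "grip": 6}}

```text
time_s: 15.98
ee_pos: [0.5045, 0.0841, 0.0435]
tool_rot: [3.141, -0.0, 1.507]
wrist_force: [-0.1, -0.0, 0.8]
grip_width: 0.0596
grip_force: 0.0
```

```bash
python3 st.py
python3 - <<'E'
from h import *
s=load('wrist');P=cloud(s);print('blade top by row',[(r,P[r,312:322,2].mean().round(4)) for r in(60,100,140,180,200)])
cv2.imwrite('pics/w6.png',s['p'][...,::-1])
E
```

```text
[ 5.04400e-01  8.39000e-02  4.34000e-02  8.63134e+01 -4.69000e-02
  2.39200e-01  1.80400e-01] [0.1  0.44 0.36] 16.1833 [-0.003 -0.028 -0.001]
blade top by row [(60, np.float64(0.0521)), (100, np.float64(0.026)), (140, np.float64(0.0262)), (180, np.float64(0.026)), (200, np.float64(0.0261))]
```

View pics/w6.png

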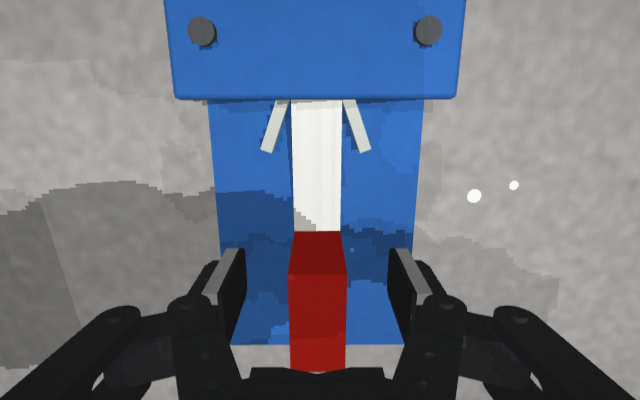

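The bar sits flat in the slot between the strips (315,165), and the fingers are clear on both sides of the handle. I'll withdraw upwards and verify the depth.

{"api": "carry_out", "payload": {"travel": [[0, 0, -1], [0, 0, -3], [0, 0, -6], [0, 0, -9], [0, 0, -12], [0, 0, -15], [0, 0, -15], [0, 0, -15]], "roll": [0, 0, 0, 0, 0, 0, 0, 0]}}

```text
time_s: 16.85
ee_pos: [0.5062, 0.0839, 0.1963]
tool_rot: [3.136, -0.001, 1.506]
wrist_force: [-0.8, -0.1, -0.3]
grip_width: 0.06
grip_force: 0.0
```

```bash
cp pics/wrist.npz pics/wold.npz; python3 st.py
python3 - <<'E'
from h import *
for n in('wold','wrist'):
    s=load(n);P=cloud(s);p=s['p'].astype(int);v,u=np.mgrid[:400,:640]
    m=(p[...,0]>90)&(p[...,1]<60)&(p[...,2]<60)&(P[...,2]>.061)&(P[...,2]<.067)
    q=P[m];e=cv2.minAreaRect(q[:,:2].astype(np.float32));yaw=np.radians(86.48);d=np.array([np.cos(yaw),np.sin(yaw)])
    t=(q[:,:2]-[.5083,.154])@d;print(n,len(q),e,'handle top s range',np.percentile(t,[.5,99.5]).round(4),'-> nose s',(np.percentile(t,99.5)+.110).round(4))
    m=(p[...,0]>90)&(p[...,1]<60)&(P[...,2]>.03)&(P[...,2]<.06);t=(P[m][:,:2]-[.5083,.154])@d;print(' front face s',np.median(t),m.sum())
E
```

```text
[ 5.03900e-01  8.37000e-02  1.93100e-01  8.62991e+01 -4.66400e-01
  1.03600e-01 -1.10400e-01] [0.47 0.19 0.17] 17.05 [-0.011  0.009 -0.029]
wold 5691 ((0.5049312114715576, 0.07827693969011307), (0.04142730310559273, 0.019923169165849686), 86.69174194335938) handle top s range [-0.0953 -0.0555] -> nose s 0.0545
 front face s -0.055921439014259895 1760
wrist 1333 ((0.5046596527099609, 0.07846781611442566), (0.03950001299381256, 0.019394388422369957), 86.94824981689453) handle top s range [-0.0949 -0.056 ] -> nose s 0.054
 front face s -0.0560573347124191 213
```

```bash
python3 -c "
from rig import manip; print(manip.close_job())"
```

```text
the job is handed in; nothing more can be done
None
```

The job is handed in after about 17 s of robot time: the bar is in the slot with its nose about 54 mm past the mouth, pressed against the solid stop at about 16 N, released and lying flat; I never directed the arm near the bolt stand, brass weight or ring gauge, but took no final picture of them.

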